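Charge the ball mill and hold it running

TASK

Use the steel scoop, not the fingers, to bring at least three of the four white grinding balls from the grey tub into the mill's open steel bowl, then put the scoop back in the tub and let go of it. Then press the sprung hold-to-run paddle half-way down with the fingers, never as far as its lower stop, and finish while holding it there, still pressed. Leave the other things on the bench where they are.

Things in the scene. Friction and masses are not known exactly. Their poses are not given: they have to be found in the camera images.
- tub: grey open tub fixed to the bench, 210 (x) x 86 (y) x 40 mm high outside, walls and floor 5 mm thick. Origin: centre of its underside. Inside, the -x end (robot's side) is a 45 degree ramp rising 30 mm from its foot at x = -70 mm to the end wall; the rest of the floor is flat. At the start the balls lie on the flat near the ramp, the scoop stands at the +x end, facing them
- scoop: loose steel scoop, 0.12 kg: a flat-bottomed pan 70 (x) x 66 (y) mm, sides and back 28 mm high, no front wall; its open front with the 1.6 mm thick lip is at -x, the back at +x. An upright handle stands on the back wall. Origin: centre of the pan's underside; z up the handle. It stands by itself on its flat bottom
- scoop_grip (a point): where to grip the scoop: on the black upright handle grip, which is 16 mm thick in the scoop's y and 22 mm in x and spans 80 to 135 mm above the pan's underside; this point is at (36, 0, 110) mm in the scoop's frame
- scoop_lip (a point): middle of the scoop's front lip, on the underside: (-35, 0, 0) mm in the scoop's frame
- ball1: loose white ceramic grinding ball, 18 mm diameter, 18 g, polished and slippery, rolls easily; origin at its centre
- ball2: loose white ceramic grinding ball, 18 mm diameter, 18 g, polished and slippery, rolls easily; origin at its centre
- ball3: loose white ceramic grinding ball, 18 mm diameter, 18 g, polished and slippery, rolls easily; origin at its centre
- ball4: loose white ceramic grinding ball, 18 mm diameter, 18 g, polished and slippery, rolls easily; origin at its centre
- bowl_floor (a point): centre of the inner floor of the mill's open steel grinding bowl, 80 mm above the bench. The fixed mill is a white box 180 (x) x 150 (y) mm, top 74 mm above the bench; the bowl stands in the middle of its top, inner radius 40 mm at the floor and 48 mm at the rim, wall 4 mm. Axes are the mill's
- bowl_rim (a point): centre of the bowl's mouth, 124 mm above the bench
- switch_box: hold-to-run switch fixed to the bench: grey box 160 (x) x 90 (y) x 45 mm high carrying a hinged paddle. Origin: centre of its underside. The paddle's hinge line runs along y at x = +62 mm, z = 58 mm; the paddle points to -x (the robot's side), its free end up
- paddle_pad (a point): middle of the black rubber pad (50 x 56 mm) on the upper face of the paddle's free end: the place to press from above. About 98 mm from the hinge line, 104 mm above the bench at rest; it moves with the paddle, 38 mm down over the whole swing. The aluminium paddle is 130 x 60 mm
- paddle (a joint): angle of the sprung paddle in rad: 0 at rest (free end up at 23 degrees), 0.40 at its lower stop (level), 0.20 half-way = run position. The spring pushes it back up: about 4 N at the pad at rest, 8 N half-way, 11 N at the stop
- dish: empty clear petri dish, 60 mm across, 14 mm high; a bystander, loose; origin: centre of its underside
- penlight: steel penlight 103 mm long, 22 mm thick, lying along its own x; a bystander, loose; origin under its middle
- reagent: amber bottle, 64 mm across, 130 mm high; a bystander, loose; origin: centre of its underside
- beaker: glass beaker, 68 mm across, 85 mm high; a bystander, loose; origin: centre of its underside
- jar: white jar with black cap, 60 mm across, 70 mm high; a bystander, loose; origin: centre of its underside
There are look-alikes about, which are no part of the job. Leave any turquoise look-alike of the switch_box alone. Leave any red look-alike of the scoop alone.

How it is judged:
By the outcome, as a careful person would: the job done as asked, in the order asked, and still so for the second after the job is handed in, while the arm keeps its last pose, push and grip.
It also fails if it takes over 61 s, if anything falls off the work surface, if the arm or the gripper's body presses on something with over 40 N, if the wrist force passes 120 N, or if a joint passes its speed limit or range.

ROBOT

A 7-joint arm with a two-finger parallel gripper is mounted at the origin on the work surface. World frame = base frame: x ahead of the robot, y to its left, z up, the work surface at z = 0. Lengths are in m, angles in rad, forces in N, time in s.
With the tool pointing down it reaches from about 0.35 to 0.9 m from the base axis. Payload 19.9 kg.
Tool frame: the origin (TCP) lies at the very end of the fingers, on their centre line; the grasp point (between the pads) lies 19 mm behind it; z points along the fingers, y is the line along which they close (so a half turn about z gives the same grasp; the last joint's range is limited). The gripper opens to 85 mm and grips with 20 to 120 N. Pads are 22 mm wide; open, the fingers measure 114 mm over their backs; the gripper's body (76 mm by 85 mm) begins 54 mm behind the grasp point. The pads swing forward as they close: fully open they stand 13 mm farther back than shut.
Start: joints at [1.192, 0.417, -0.01, 1.614, 0.005, 1.111, -0.053], TCP at [0.207, -0.59, 0.231] pointing down, gripper open.
Joint ranges: [-2.81, 2.81], [-0.39, 2.02], [-1.27, 1.25], [0.06, 2.57], [-1.19, 4.33], [0.19, 2], [-2.82, 2.82]. Speed limits (rad/s): [1.89, 1.89, 2.39, 2.39, 3.01, 3.01, 3.01].

INTERFACE

Orientations are given as a unit quaternion [w, x, y, z].
In Python, from station import * gives the robot as it stands. Calls block until the motion is done:
- move_to(position, orientation): joint-space move of the TCP to a pose.
- movel(position, rot=None, rate=0.15, guard=None): straight line of the TCP; rot=None keeps the orientation; rate is the mean speed in m/s. With guard (N) it stops when the force on the tool has changed by that much, and returns True; else False.
- move_joints(angles): joint-space move.
- open_jaws() and close_gripper(grasp_force=None): open the fingers fully, or close them until they stop; grasp_force is the grip in N (None keeps the last).
- hold(seconds).
- ik(position, orientation): joint angles nearest the present ones, or None.
- get_obs(): the state.
- camera(name): name is "scene" or "top" or "wrist"; returns a dict with "img" (384x512x3 uint8, red, green, blue), "z_map" (384x512 float32, m along the optical axis (not along the pixel's ray), 0 where there is no reading), "mtx" (3x3 intrinsics, pixels), "extrinsics" (4x4, takes a point from camera to world coordinates). Camera axes: x right, y up, looking along -z (the intrinsics and any distortion apply to the point x, -y, -z); pixel columns grow to the right and rows downward; lengths in m; the calibration is good to about 2 mm. A picture is of the moment at which its call begins.
A pose or a line that the arm cannot do raises PlanningError and nothing moves.
- close_job(): hands the job in; it is judged then, once.
The state is a dict: "t": time; "q": joint angles; "joint_velocities": joint speeds; "effort": joint torques, N m; "ee_pos": TCP position; "tcp_rot": TCP orientation; "force": force on the tool from outside, world axes, zero at the start; "wrist_torque": the same for the moment, N m; "gripper_width": finger opening in m; "grasp_force": force on a finger pad.
Only numpy, scipy, OpenCV 4.12 (cv2) and the standard library are available. Lean on these libraries where they do the work, as an engineer would, in place of code of your own. Each camera call takes 0.05 s, during which the arm holds its last target. There are 200 camera calls.

## Working session

There is one attempt and no reset: what is moved stays moved. The work goes in short steps, each a Python script; the robot and the scene stay as the last script left them, time stands still between calls to the robot, and variables do not carry over. Pictures are saved under pics/ and viewed, at most 10 in all, crops included, and the job is handed in when it is done.

```bash
mkdir -p pics; ls
python3 - <<'E'
from station import *
import cv2, numpy as np
ims=[]
for n in ("top","scene"):
    c=camera(n); np.savez(f"pics/{n}0.npz",**{k:c[k] for k in c})
    cv2.imwrite(f"pics/{n}0.png",cv2.cvtColor(c["img"],cv2.COLOR_RGB2BGR))
    print(n,c["mtx"].tolist(),np.round(c["extrinsics"],3).tolist(),[k for k in c], (c["z_map"]>0).mean())
o=get_obs();print(o)
E
```

```text
pics
top [[475.4883928160809, 0.0, 252.02682308433373], [0.0, 475.4883928160809, 193.92731950566045], [0.0, 0.0, 1.0]] [[-0.018, 0.985, -0.174, 0.352], [-0.999, -0.024, -0.03, -0.009], [-0.034, 0.173, 0.984, 1.077], [0.0, 0.0, 0.0, 1.0]] ['img', 'z_map', 'mtx', 'extrinsics'] 0.9959259033203125
scene [[358.3146462687827, 0.0, 247.67217874388945], [0.0, 358.3146462687827, 192.24276906242724], [0.0, 0.0, 1.0]] [[0.213, -0.577, 0.788, 1.266], [0.977, 0.135, -0.165, -0.151], [-0.011, 0.805, 0.593, 0.644], [0.0, 0.0, 0.0, 1.0]] ['img', 'z_map', 'mtx', 'extrinsics'] 0.9909210205078125
{'t': 0.1, 'q': array([ 1.19147809,  0.41791052, -0.01031497,  1.61408987,  0.00470092,
        1.11071588, -0.05299367]), 'joint_velocities': array([ 8.80601150e-05, -1.62688899e-03, -8.33258765e-04, -5.92431734e-04,
        9.42061401e-04, -9.66392142e-04,  2.39996860e-05]), 'effort': array([ 1.42761633e-03, -8.65822864e+01,  6.80250898e-01, -4.35635448e+01,
        1.92380219e-02,  4.96926237e-03,  1.41005371e-04]), 'ee_pos': array([ 0.20703999, -0.58938647,  0.23073526]), 'tcp_rot': array([-5.33695839e-04,  9.85766440e-01,  1.68119673e-01, -1.32472466e-04]), 'force': array([-0.17063094,  0.29269631,  0.949393  ]), 'wrist_torque': array([-0.04510487,  0.0272816 , -0.02014495]), 'grasp_force': 0.0, 'gripper_width': 0.08523453352315237}
```

View pics/top0.png

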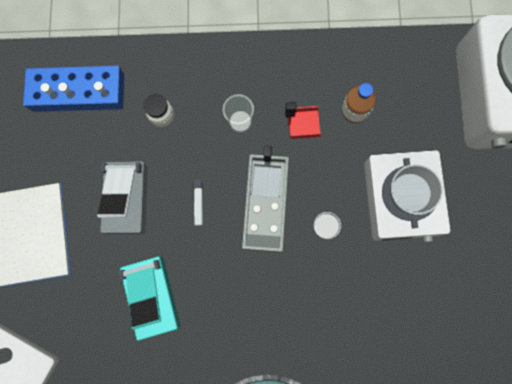

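View pics/scene0.png

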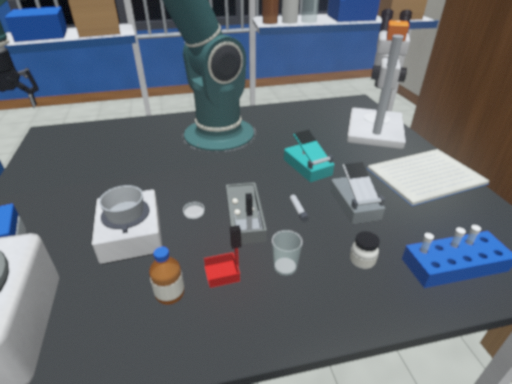

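Top view: tub around (265,202), scoop pan at (267,180) with its handle at (267,153), balls at (256,209), (275,206), (253,228) and (273,228). The mill bowl is near (412,190), the grey switch near (122,198), with turquoise (148,298) and red (304,122) decoys. The scene view agrees.

```bash
cat > h.py <<'E'
import numpy as np, cv2
def cloud(c):
    z=c["z_map"]; K=c["mtx"]; E=c["extrinsics"]
    v,u=np.mgrid[:z.shape[0],:z.shape[1]]
    P=np.stack([(u-K[0,2])/K[0,0]*z,-(v-K[1,2])/K[1,1]*z,-z],-1)
    return P@E[:3,:3].T+E[:3,3]
def ray(c,u,v,h):
    K=c["mtx"];E=c["extrinsics"]
    d=E[:3,:3]@np.array([(u-K[0,2])/K[0,0],-(v-K[1,2])/K[1,1],-1]);o=E[:3,3]
    return o+d*(h-o[2])/d[2]
def rect(m,P):
    pts=(P[m][:,:2]*1000).astype(np.float32)
    return cv2.minAreaRect(pts)
E
python3 - <<'E'
from h import *
c=np.load("pics/top0.npz"); P=cloud(c); img=c["img"]; Z=P[...,2]
def box(u0,u1,v0,v1):
    m=np.zeros(Z.shape,bool); m[v0:v1,u0:u1]=1; return m
print("bench z",np.median(Z[250:330,330:450]))
def clean(m):
    n,l,s,_=cv2.connectedComponentsWithStats(m.astype(np.uint8)); return l==1+np.argmax(s[1:,4])
for n,b,h in (("tub",(235,295,148,258),(.03,.048)),("milltop",(355,460,140,250),(.066,.082)),("switch",(92,150,155,240),(.037,.052)),("rim",(355,460,140,250),(.116,.13))):
    m=box(*b)&(Z>h[0])&(Z<h[1]); m=clean(cv2.dilate(m.astype(np.uint8),np.ones((3,3)))>0)&m
    r=rect(m,P); print(n,m.sum(),r,np.median(Z[m]))
    if n=="rim": print(cv2.minEnclosingCircle((P[m][:,:2]*1000).astype(np.float32)))
# all switch
m=box(92,150,155,240)&(Z>.02); print("switch all",rect(clean(m),P))
m=box(92,150,155,240)&(img.max(-1)<45)&(Z>.06); m=clean(m);print("pad",m.sum(),rect(m,P),P[m].mean(0))
m=box(235,300,140,170)&(img.max(-1)<60)&(Z>.07);print("handle",m.sum(),P[m].mean(0),P[m].min(0),P[m].max(0), rect(m&(Z>.125),P))
# balls
m=box(245,286,200,238)&(img.min(-1)>190); n,l,s,ce=cv2.connectedComponentsWithStats(m.astype(np.uint8))
for i in range(1,n): print("ball",s[i,4],ce[i],ray(c,*ce[i],.014+0.004), P[l==i].mean(0))
for n,q in (("dish",(327,225)),("pen",(198,205)),("beaker",(238,110)),("reagent",(360,100)),("jar",(158,108)),("redhandle",(291,109))): print(n,P[q[1],q[0]])
cv2.imwrite("pics/crop.png",cv2.resize(cv2.cvtColor(img[140:260,85:305],cv2.COLOR_RGB2BGR),None,fx=3.6,fy=3.6,interpolation=2))
E
```

```text
bench z 0.0012394529407190324
tub 827 ((518.216796875, -7.25531005859375), (86.0472640991211, 210.96141052246094), 84.50501251220703) 0.040074938956218054
milltop 4397 ((524.066162109375, -312.09783935546875), (180.80848693847656, 150.5948486328125), 2.771606683731079) 0.07596874971689949
switch 1351 ((537.6603393554688, 310.9520263671875), (91.50212860107422, 161.4320831298828), 89.11510467529297) 0.04624420410204655
rim 468 ((523.706298828125, -312.69287109375), (101.78485870361328, 101.50967407226562), 87.991455078125) 0.12382356574162434
((523.4388427734375, -312.8866271972656), 52.06602096557617)
switch all ((495.1790466308594, 167.0198516845703), (418.5283508300781, 175.58322143554688), 73.63690185546875)
pad 89 ((501.0315246582031, 301.81622314453125), (29.68983268737793, 54.33346939086914), 38.813087463378906) [0.50135524 0.30150524 0.10962383]
handle 43 [ 0.59722552 -0.013055    0.11737307] [ 0.59476786 -0.02061634  0.09084731] [ 0.61063765 -0.00569814  0.14269838] ((600.9658813476562, -17.10818099975586), (8.08411693572998, 19.312427520751953), 49.87405776977539)
ball 37 [274.16216216 205.59459459] [ 0.51119252 -0.02587528  0.018     ] [ 0.50645858 -0.02536291  0.05088313]
ball 41 [256.24390244 208.        ] [0.50667055 0.01453942 0.018     ] [0.5062585  0.0144894  0.02082518]
ball 40 [253.2   226.925] [0.46410954 0.02219676 0.018     ] [0.46095368 0.02133234 0.04731897]
ball 42 [273.38095238 227.9047619 ] [ 0.46092578 -0.02280116  0.018     ] [ 0.46061419 -0.02275426  0.02102096]
dish [ 0.46646999 -0.14411627  0.0022297 ]
pen [0.51638802 0.14596385 0.01939531]
beaker [0.7423951  0.05310228 0.00878209]
reagent [ 0.7221797  -0.21383404  0.1034004 ]
jar [0.73048827 0.22890139 0.06931005]
redhandle [ 0.69674895 -0.0644913   0.13034362]
```

View pics/crop.png

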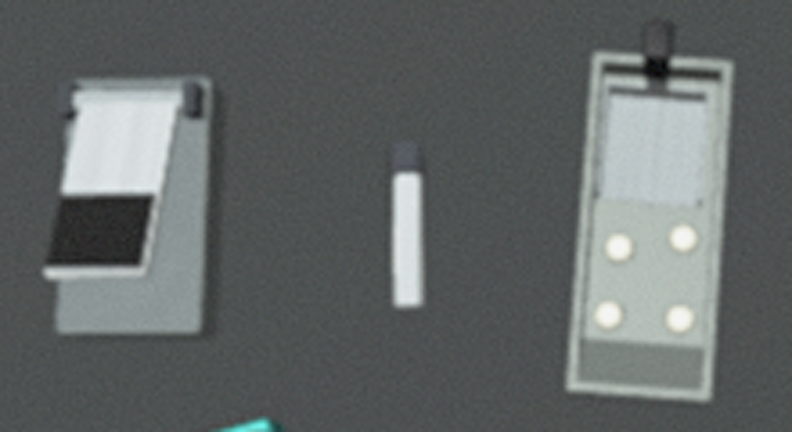

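Crop: pan lip at about row 203 (cols 598–707), back wall at row 92 (cols 608–707), handle top at cols 645–673 with its far edge at row 18. All four balls lie on the flat, in front of the lip. Next I cast rays for the scoop pose and check IK along the route.

```bash
cat >> h.py <<'E'
from scipy.spatial.transform import Rotation as R
TUB=np.array([.5182,-.0073,0]); TY=np.deg2rad(-5.5)
BOWL=np.array([.524,-.3126,.124])
def tub(x,y,z): # mm in tub frame -> world
    return TUB+R.from_euler('z',TY).apply(np.array([x,y,z])/1000)
def quat(yaw,pitch): # scoop pitch>0: front up, handle leans to scoop +x ; tool down, tool x = -scoop x or + (half turn)
    r=scoopR(yaw,pitch)*R.from_euler('x',np.pi)
    q=r.as_quat(); return np.array([q[3],q[0],q[1],q[2]])
def scoopR(yaw,pitch): return R.from_euler('z',yaw)*R.from_euler('y',pitch)
TCPS=np.array([.036,0,.091])   # TCP in scoop frame (grasp point at z=.110)
def pose(ref_world,ref_scoop,yaw,pitch):
    "TCP pose that puts the scoop's point ref_scoop at ref_world"
    return np.asarray(ref_world)+scoopR(yaw,pitch).apply(TCPS-np.asarray(ref_scoop)), quat(yaw,pitch)
LIP=np.array([-.035,0,0])
E
python3 - <<'E'
from h import *
from station import *
c=np.load("pics/top0.npz");P=cloud(c)
px=lambda a,b:(85+a/3.6-.5+.14,140+b/3.6-.5+.14)
inv=lambda p: R.from_euler('z',-TY).apply(p-TUB)*1000
for n,a,b,h in (("lipL",598,203,.0066),("lipR",707,207,.0066),("backL",608,92,.033),("backR",707,94,.033),("topfar",659,18,.14),("topL",645,25,.14),("topR",673,25,.14)):
    print(n,np.round(ray(c,*px(a,b),h),4),np.round(inv(ray(c,*px(a,b),h)),1))
for b in ((.5112,-.0259,.014),(.5067,.0145,.014),(.464,.0222,.014),(.461,-.0228,.014)): print("ball",np.round(inv(np.array(b)),1))
s=np.load("pics/scene0.npz");Ps=cloud(s);im=s["img"]
m=np.zeros(im.shape[:2],bool);m[188:220,240:256]=1;m&=(im.max(-1)<60)&(Ps[...,2]>.085)&(Ps[...,2]<.15)
print("handle scene",m.sum(),np.round(inv(Ps[m].mean(0)),1),np.round(np.percentile([inv(p) for p in Ps[m]],[5,95],axis=0),1))
j0=get_obs()["q"]
for n,(p,q) in {"grip":pose(tub(45,0,5),[0,0,0],TY,0),"ramp":pose(tub(-68,0,5),LIP,TY,0),"tilt":pose(tub(-70,0,12),LIP,TY,.35),"lift":pose(tub(-60,0,170),LIP,TY,.35),
  "bowl":pose(BOWL+[.02,0,.05],LIP,TY,.35),"dump":pose(BOWL+[.015,0,0],LIP,TY,-.7),"dumpyaw":pose(BOWL+[.015,0,0],LIP,-.5,-.7)}.items():
    print(n,np.round(p,3),None if (j:=ik(p,q)) is None else np.round(j,2))
for yaw in (0,np.pi/2): print("press",ik([.508,.311,.086],quat(yaw,0)))
E
```

```text
lipL [0.5363 0.0268 0.0066] [14.7 35.7  6.6]
lipR [ 0.532  -0.0422  0.0066] [ 17.1 -33.4   6.6]
backL [0.6021 0.0184 0.033 ] [81.  33.6 33. ]
backR [ 0.5992 -0.0435  0.033 ] [ 84.  -28.2  33. ]
topfar [ 0.6186 -0.0141  0.14  ] [100.6   2.9 140. ]
topL [ 0.6148 -0.0061  0.14  ] [ 96.   10.5 140. ]
topR [ 0.6143 -0.0219  0.14  ] [ 97.1  -5.3 140. ]
ball [ -5.2 -19.2  14. ]
ball [-13.5  20.6  14. ]
ball [-56.8  24.2  14. ]
ball [-55.5 -20.9  14. ]
handle scene 68 [ 97.8   3.3 118.1] [[ 94.3  -0.5  93.9]
 [ 99.7   6.8 138.5]]
grip [ 0.599 -0.015  0.096] [ 0.22  0.55 -0.33  1.78  0.22  0.85 -1.87]
ramp [ 0.521 -0.008  0.096] [ 0.29  0.44 -0.41  1.97  0.25  0.77 -1.93]
tilt [ 0.546 -0.01   0.073] [ 0.19  0.68 -0.29  1.66  0.13  1.18 -1.81]
lift [ 0.556 -0.011  0.231] [ 0.23  0.52 -0.35  1.52  0.1   1.47 -1.8 ]
bowl [ 0.641 -0.322  0.235] [ 0.42  0.8  -0.08  1.01  0.15  1.67 -1.32]
dump [ 0.535 -0.312  0.239] [ 0.99  0.2  -0.38  2.09 -0.84  0.36 -0.3 ]
dumpyaw [ 0.535 -0.311  0.239] [-0.37  0.19  0.93  2.18 -0.84  0.2  -0.8 ]
press [-0.01217     0.68287395 -0.80281483  1.78053188  0.59718606  0.93940065
 -2.6414026 ]
press [ 0.07014343  0.74356187 -0.93501919  1.77801516  0.70692624  0.99465622
 -1.14949303]
```

Top and scene views agree: handle at tub (88, 3) and lip at tub x≈16, so the scoop origin is at tub x≈52, yawed about +1.5° to the tub. All IK solutions exist. Now I'll grip the handle.

```bash
cat >> h.py <<'E'
GY=TY+.02
HOME=tub(52,2,5)
E
python3 - <<'E'
from h import *
from station import *
p,q=pose(HOME,[0,0,0],GY,0)
print(np.round(p,4))
move_to(p+[0,0,.10],q); print(get_obs()["t"])
movel(p,rate=.15)
close_gripper(80)
o=get_obs(); print(o["t"],o["ee_pos"]-p,o["gripper_width"],o["grasp_force"],o["force"],np.round(o["q"],2))
c=camera("top");s=camera("scene")
cv2.imwrite("pics/g1.png",cv2.cvtColor(np.hstack([cv2.resize(c["img"][130:270,200:340],None,fx=2.8,fy=2.8),cv2.resize(s["img"][150:290,180:320],None,fx=2.8,fy=2.8)]),cv2.COLOR_RGB2BGR))
E
```

```text
[ 0.606 -0.013  0.096]
2.5917
4.05 [ 9.66307711e-05 -2.38029039e-05  1.67929910e-04] 0.015306358298291347 79.65655088424683 [-0.77928728  0.92764038  3.01270539] [ 0.25  0.57 -0.38  1.76  0.26  0.86 -1.89]
```

View pics/g1.png

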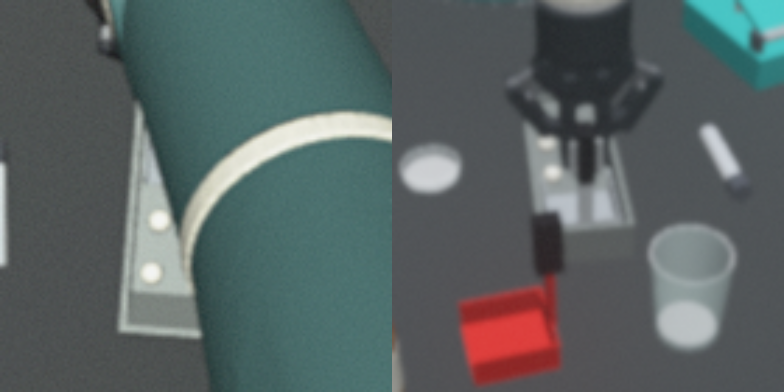

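Handle gripped (15.3 mm, 80 N). The arm hides half of the tub in the top view, and the scene view shows the scoop held upright. Now I'll sweep to the ramp.

Run:
```python
from h import *
from station import *
f=lambda:print(np.round(get_obs()["force"],1),round(get_obs()["t"],2))
p,q=pose(tub(-40,0,5),LIP,TY,-.008)
movel(p,q,rate=.08); f()
p,q=pose(tub(-74,0,5),LIP,TY,-.008)
hit=movel(p,q,rate=.06,guard=18); o=get_obs(); f()
sc=o["ee_pos"]-scoopR(TY,-.008).apply(TCPS-LIP)
print(hit,"lip in tub",R.from_euler('z',-TY).apply(sc-TUB)*1000)
s=camera("scene");w=camera("wrist")
cv2.imwrite("pics/g2.png",cv2.cvtColor(np.hstack([cv2.resize(w["img"],(400,300)),cv2.resize(s["img"][165:255,200:320],(400,300))]),cv2.COLOR_RGB2BGR))
```

```text
[-0.8  0.5  1.2] 5.03
[8.  0.6 6.5] 5.74
False lip in tub [-72.94627544   0.28466393   6.02489811]
```

View pics/g2.png

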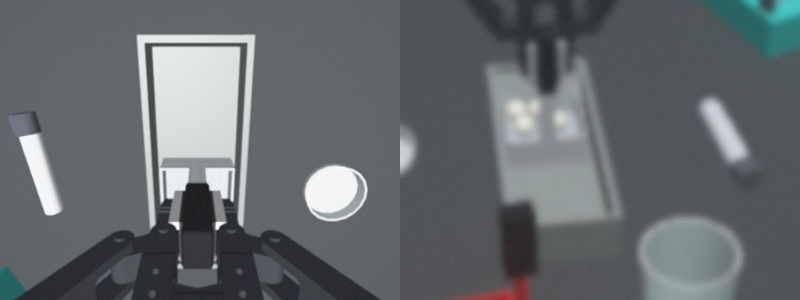

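The lip is at the ramp foot (8 N) and the balls are bunched at the front of the pan. Next: tilt the lip up while following the ramp, then look.

Run:
```python
from h import *
from station import *
f=lambda:print(np.round(get_obs()["force"],1),round(get_obs()["t"],2))
for h,a in ((6,.10),(13,.2),(20,.32)):
    p,q=pose(tub(-70-h,0,6+h),LIP,TY,a)
    movel(p,q,rate=.05); f()
p,q=pose(tub(-80,0,45),LIP,TY,.36); movel(p,q,rate=.08); f()
s=camera("scene");w=camera("top")
cv2.imwrite("pics/g3.png",cv2.cvtColor(np.hstack([cv2.resize(w["img"][150:270,220:320],(400,480)),cv2.resize(s["img"][165:255,200:320],(400,300)) if 0 else cv2.resize(s["img"][150:246,210:290],(400,480))]),cv2.COLOR_RGB2BGR))
```

```text
[ 1.8 -1.4  7.3] 6.14
[-2.7 -2.9 10.2] 6.39
[-0.2 -0.8 13.2] 6.66
[ 0.  -0.3 -1.3] 7.05
```

View pics/g3.png

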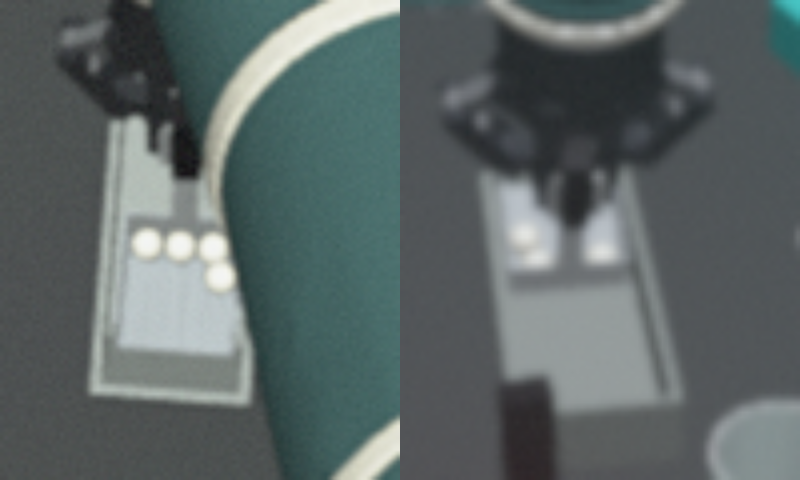

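All four balls lie against the back of the pan. Now to the bowl, then dump slowly.

Run:
```python
from h import *
from station import *
f=lambda:print(np.round(get_obs()["force"],1),round(get_obs()["t"],2))
def go(w,a,r,y=TY):
    p,q=pose(w,LIP,y,a); movel(p,q,rate=r); f()
go(tub(-60,0,190),.36,.15)
go(BOWL+[.015,0,.066],.36,.17)
go(BOWL+[.015,0,.04],.1,.1)
go(BOWL+[.015,0,.006],-.2,.08)
go(BOWL+[.015,0,-.004],-.5,.08)
go(BOWL+[.015,0,-.004],-.75,.1)
hold(.5)
s=camera("scene");w=camera("top")
cv2.imwrite("pics/g4.png",cv2.cvtColor(np.hstack([cv2.resize(w["img"][140:260,350:450],(400,480)),cv2.resize(s["img"][170:266,80:160],(400,480))]),cv2.COLOR_RGB2BGR))
```

```text
[ 0.1 -0.2 -2.9] 8.28
[ 0.3  0.3 -2. ] 10.32
[ 0.2 -0.  -1.8] 10.81
[-0.6 -0.2 -2.5] 11.35
[ 1.3 -0.  -1. ] 11.93
[-0.3  0.2 -1.9] 12.98
```

View pics/g4.png

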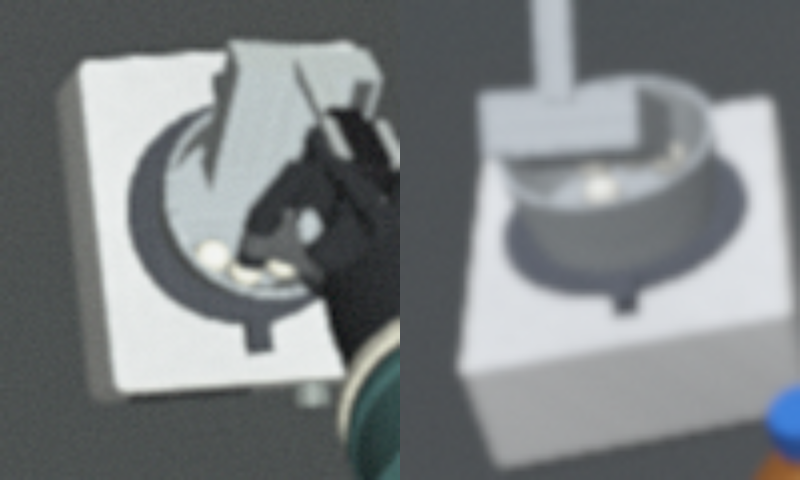

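At least three balls are visible in the bowl and the pan looks empty. I'll return the scoop to its home in the tub.

Run:
```python
from h import *
from station import *
f=lambda *a:print(*a,np.round(get_obs()["force"],1),round(get_obs()["t"],2))
p,q=pose(BOWL+[.03,0,.05],LIP,TY,-.5); movel(p,q,rate=.12)
p,q=pose(BOWL+[.03,0,.08],LIP,TY,0); movel(p,q,rate=.15); f()
H=tub(50,0,5)
p,q=pose(H+[0,0,.13],[0,0,0],TY,0); movel(p,q,rate=.2); f()
p,q=pose(H+[0,0,.05],[0,0,0],TY,0); movel(p,q,rate=.15); f()
c=camera("top");cv2.imwrite("pics/t5.png",cv2.cvtColor(c["img"],cv2.COLOR_RGB2BGR))
m=np.zeros(c["img"].shape[:2],np.uint8);m[165:225,380:445]=1
m&=(c["img"].min(-1)>205)
n,l,s,ce=cv2.connectedComponentsWithStats(m); print([(tuple(ce[i].round(0)),s[i,4]) for i in range(1,n) if s[i,4]>12])
p,q=pose(H+[0,0,.008],[0,0,0],TY,0); g=movel(p,q,rate=.12,guard=12); f(g)
p,q=pose(H-[0,0,.003],[0,0,0],TY,0); g=movel(p,q,rate=.02,guard=5); f(g)
print("z err mm",(get_obs()["ee_pos"][2]-.096)*1000)
cv2.imwrite("pics/g5.png",cv2.cvtColor(np.hstack([cv2.resize(c["img"][140:260,350:450],(400,480)),cv2.resize(camera("scene")["img"][150:270,200:300],(400,480))]),cv2.COLOR_RGB2BGR))
```

```text
[-0.3 -0.5 -1.6] 15.59
[-0.1  0.7 -0.7] 17.3
[-0.1  0.7 -2.3] 17.98
[((np.float64(388.0), np.float64(199.0)), np.int32(501)), ((np.float64(436.0), np.float64(171.0)), np.int32(123)), ((np.float64(417.0), np.float64(192.0)), np.int32(39)), ((np.float64(436.0), np.float64(214.0)), np.int32(382)), ((np.float64(403.0), np.float64(203.0)), np.int32(39)), ((np.float64(421.0), np.float64(204.0)), np.int32(38)), ((np.float64(412.0), np.float64(207.0)), np.int32(34))]
False [-0.   0.4 -0.6] 18.53
True [ 1.4 -0.6  6.6] 18.99
z err mm -0.03925533359044886
```

View pics/g5.png

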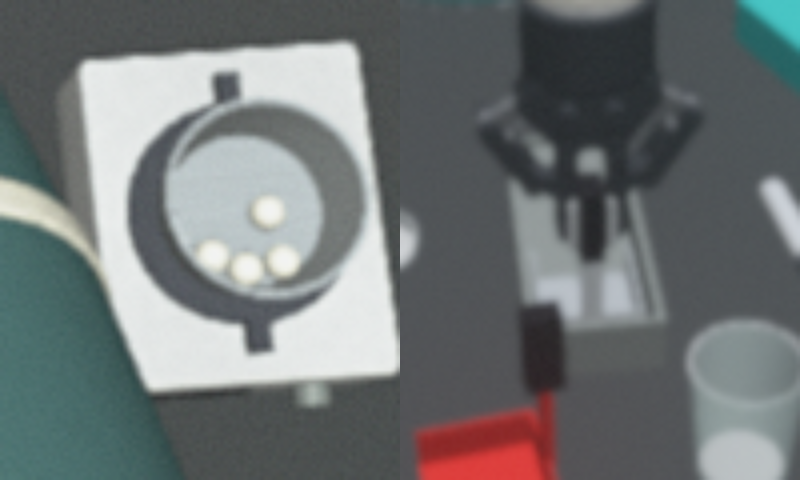

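All four balls are in the bowl and the scoop stands flat in the tub. I'll release it and go to the paddle.

Run:
```python
from h import *
from station import *
f=lambda *a:print(*a,np.round(get_obs()["force"],2),round(get_obs()["t"],2),np.round(get_obs()["ee_pos"],4))
open_jaws(); hold(.2)
p=get_obs()["ee_pos"]; movel(p+[0,0,.11],rate=.12); f("up")
c=camera("wrist")
Y=np.deg2rad(-.9); T=np.array([.512,.3115,.15])
move_to(T+[0,0,.05],quat(Y,0)); close_gripper(40); f("above")
c=camera("top");cv2.imwrite("pics/t6.png",cv2.cvtColor(c["img"],cv2.COLOR_RGB2BGR))
s=camera("scene")
movel([T[0],T[1],.118],rate=.12); hold(.3); f("pre")
g=movel([T[0],T[1],.095],rate=.015,guard=2.5); f("touch",g)
cv2.imwrite("pics/g6.png",cv2.cvtColor(np.hstack([cv2.resize(c["img"][140:260,220:320],(400,480)),cv2.resize(camera("scene")["img"][130:226,320:400],(400,480))]),cv2.COLOR_RGB2BGR))
```

```text
up [-0.27 -0.19 -0.56] 20.99 [ 0.6033 -0.0157  0.2045]
above [ 0.13 -0.24  0.55] 23.09 [0.512  0.3115 0.2   ]
pre [ 0.68  0.01 -0.05] 24.32 [0.5122 0.3116 0.1184]
touch True [0.93 0.6  3.88] 25.22 [0.5118 0.3115 0.1052]
```

View pics/g6.png

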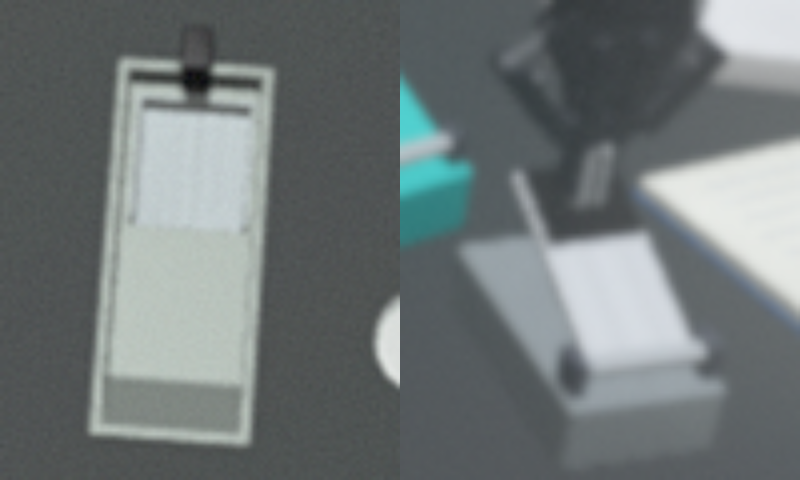

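The scoop stands properly in the tub with no balls left there. The fingers are centred on the pad and touched it at z = 105.2 mm. I'll press about 21 mm and check the paddle's slope from depth.

Run:
```python
from h import *
from station import *
def slope():
    s=camera("scene");P=cloud(s);im=s["img"]
    m=(im.min(-1)>120)&(P[...,0]>.535)&(P[...,0]<.59)&(abs(P[...,1]-.311)<.022)&(P[...,2]>.055)&(P[...,2]<.11)
    A=np.c_[P[m][:,:2],np.ones(m.sum())]; k=np.linalg.lstsq(A,P[m][:,2],rcond=None)[0]
    r=P[m][:,2]-A@k; return m.sum(),round(float(np.arctan(-k[0])),3),round(float(r.std()),4),np.round(k@[.56,.311,1],4)
print("touch",[slope() for _ in range(2)])
g=movel([.512,.3115,.0843],rate=.03,guard=14); hold(.4)
o=get_obs();print(g,np.round(o["force"],2),o["t"],np.round(o["ee_pos"],4))
print("half",[slope() for _ in range(3)])
hold(.5);F=[]
for _ in range(15): hold(.03);F.append(get_obs()["force"])
print(np.mean(F,0),get_obs()["t"])
```

```text
touch [(np.int64(301), 0.394, 0.0016, np.float64(0.0768)), (np.int64(299), 0.39, 0.0017, np.float64(0.0771))]
False [-3.72 -0.64  8.99] 26.6167 [0.5115 0.3116 0.0845]
half [(np.int64(248), 0.202, 0.0013, np.float64(0.0683)), (np.int64(240), 0.194, 0.0012, np.float64(0.0684)), (np.int64(239), 0.196, 0.0012, np.float64(0.0683))]
[-3.89556115 -0.72516894  9.25580523] 27.7667
```

The slope went from 0.392 to 0.197 rad, so the paddle angle is about 0.20 at about 9 N, which is half-way. Handing in.

```bash
python3 -c "
from station import *
print(close_job())"
```

```text
the job is handed in; nothing more can be done
None
```

The job is handed in at about 28 s: all four balls are in the bowl, the scoop is back in the tub and released, and the fingers are holding the paddle half-way down (about 0.20 rad by camera depth).

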